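# Nest the wax pans with fanned handles

### The arm

A 6-joint arm with a two-finger parallel gripper is mounted at the origin on the work surface. World frame = base frame: x ahead of the robot, y to its left, z up, the work surface at z = 0. Lengths are in mm, angles in rad, forces in N, time in s.
With the tool pointing down it reaches from about 275 to 750 mm from the base axis. Payload 10.2 kg.
Tool frame: the origin (TCP) lies midway between the tips of the shut fingers; the grasp point (between the pads) lies 19 mm behind it; z points along the fingers, y is the line along which they close (so a half turn about z gives the same grasp; the last joint's range is limited). The gripper opens to 85 mm and grips with 20 to 120 N. Pads are 22 mm wide; open, the fingers measure 114 mm over their backs; the gripper's body (76 mm by 85 mm) begins 54 mm behind the grasp point. The pads swing forward as they close: fully open they stand 13 mm farther back than shut.
Start: joints at [0.912, 0.313, 1.498, -0, 1.331, -0.223], TCP at [221.634, 475.93, 231.294] pointing down, gripper open.
Joint ranges: [-2.94, 2.94], [-0.97, 2.17], [0.19, 2.56], [-1.23, 4.37], [0.02, 3.11], [-2.88, 2.88]. Speed limits (rad/s): [2.39, 2.39, 3.01, 3.14, 3.14, 3.14].

### API

Orientations are given as a unit quaternion [w, x, y, z].
In Python, from rig import ctrl gives the robot as it stands.
- The arm moves only by the tool send_rows, never from a script. Its argument "targets" is a list of rows, each an object with "offset": the shift along the world's x, y, z in cm, a list of three; "spin": the turn about the world's z in rad. A call has 1 to 8 rows; each row is the pose to reach, as a shift and turn from the pose commanded when the call began; what a row does not reach only later rows make up. A row lasts 1/12 s, in which the tool goes at most 41.7 mm and 7.16 degrees, less where a joint would pass 70% of its speed; a pose out of reach is approached as far as the arm can. A call with a gripper value outside its range is refused whole. "grip" is the opening, from 0 (shut) to 1 (fully open), set as the call begins (left out, the last holds). The fingers move at their own pace and stop on an object; "squeeze" is the grip in N (left out, the last holds). Time passes only in rows, so rows that repeat a pose let the fingers close. It gives the time, the measured TCP pose, the force, the opening and the grip force at its end, in the units of the state.
- ctrl.sense(): the state, without advancing time (a new reading comes with each control period).
- ctrl.capture(name): name is "scene" or "top" or "wrist"; returns (picture, depth): 384x512x3 uint8, red, green, blue; 384x512 float32, mm along the optical axis (not along the pixel's ray), 0 where there is no reading.
- ctrl.calibration(name): a dict with "fx", "fy", "cx", "cy" (pixels), "view" (4x4, takes a point from world to camera coordinates); the wrist camera has in their place "mount" (4x4, takes a point from camera to tool coordinates, whose origin is the TCP and whose axes are the flange's). Camera axes: x right, y down, z forward; pixel columns grow to the right and rows downward; lengths in mm; the calibration is good to about 2 mm. A picture is of the moment at which its call begins: read the wrist's pose just before it. calibration takes no time and is no camera call.
- ctrl.finish_job(): hands the job in; it is judged then, once.
Trained networks look in the newest picture that a camera, given by its name, has taken for a name from the list of things; names that differ only in an ending like _2 or _b are one class to them, and where a whole thing is asked for, a point or a joint stands for the part that bears it (a point fixed in the world has none). Each returns a list of dicts, best first, with "conf" (0 to 1); they miss things now and then, are a little off and sometimes report something else, mostly with a low value. They report only what shows in the picture. A call takes as long as a camera call. They do not tell look-alikes from the thing itself.
- ctrl.search_frame(camera, query): "box" ([left, top, right, bottom] in pixels, round what is visible of it).
- ctrl.place_of(camera, query): "uv" ([column, row] in pixels: a listed point, or the origin of a listed thing).
The state is a dict: "time_s": time; "joints": joint angles; "dq": joint speeds; "tau": joint torques, N m; "eef_pos": TCP position; "ee_rot": TCP orientation; "force": force on the tool from outside, world axes, zero at the start; "wrist_torque": the same for the moment, N m; "grip_width": opening from 0.0 (shut) to 1.0 (fully open); "grip_force": force on a finger pad.
Only numpy, scipy, OpenCV 4.12 (cv2) and the standard library are available. Lean on these libraries where they do the work, as an engineer would, in place of code of your own. Each camera call takes 0.05 s, during which the arm holds its last target. There are 200 camera calls.

### The job

Put the three wax pans away as one nest: the red-handled medium pan flat inside the black-handled large one, and the yellow-handled small pan flat inside the medium one, with the handles fanned out like a hand of cards - each turned on by roughly an eighth of a turn from the one below, both the same way round, so that none lies over another. Leave the large pan where it stands on the bench, set the others down gently without dropping them, and do not disturb the mallet, tin, gouge or wooden block.

Things in the scene. Friction and masses are not known exactly. Their poses are not given: they have to be found in the camera images.
- large_pan (a point): large steel pan, 140 mm across the rim, 124 mm across the foot, 56 mm tall, wall 3 mm, floor 4 mm thick. One straight black handle runs level out along its -x, just above the rim. Point on its axis, 28 mm above its underside; z up. Loose, 0.45 kg, stands on the bench (height 0). A pan nested in another stands 4 mm higher, with 12 mm of play each way; it cannot seat with handle over handle.
- large_grip (a point): centre of the large pan's black handle bar: 121 mm from the pan's axis along the pan's -x, 68 mm above the pan's underside (40 mm above large_pan). Bar 70 mm long (x), 14 mm wide (y), 16 mm tall; axes are the pan's. A 16 mm wide steel strap slopes up from the rim to the bar.
- medium_pan (a point): medium steel pan, 110 mm across the rim, 94 mm across the foot, 56 mm tall, wall 3 mm, floor 4 mm thick. One straight red handle runs level out along its -x, just above the rim. Point on its axis, 28 mm above its underside; z up. Loose, about 0.25 kg, on the bench.
- medium_grip (a point): centre of the medium pan's red handle bar: 106 mm from the pan's axis along the pan's -x, 68 mm above the pan's underside (40 mm above medium_pan). Bar 70 mm long (x), 14 mm wide (y), 16 mm tall; axes are the pan's. A 16 mm wide steel strap slopes up from the rim to the bar.
- small_pan (a point): small steel pan, 80 mm across the rim, 64 mm across the foot, 56 mm tall, wall 3 mm, floor 4 mm thick. One straight yellow handle runs level out along its -x, just above the rim. Point on its axis, 28 mm above its underside; z up. Loose, about 0.17 kg, on the bench.
- small_grip (a point): centre of the small pan's yellow handle bar: 91 mm from the pan's axis along the pan's -x, 68 mm above the pan's underside (40 mm above small_pan). Bar 70 mm long (x), 14 mm wide (y), 16 mm tall; axes are the pan's. A 16 mm wide steel strap slopes up from the rim to the bar.
- mallet: carver's mallet of pale wood standing on its head, 92 mm across, 230 mm tall; origin at the centre of its foot; bystander
- tin: flat brass-coloured wax tin with a pale top, 84 mm across, 50 mm tall; origin at the centre of its underside; bystander
- gouge: carving gouge lying on the bench, dark square-sided wooden handle and steel blade, 225 mm long, 26 mm tall; origin under the joint of handle and blade, blade along its +x; bystander
- offcut: wooden block with a ridged roof, 70 x 110 mm, 70 mm tall; origin at the centre of its underside; bystander
Things that resemble listed ones, but are neither listed nor needed, are in the scene too. What is shaped like the part that bears medium_pan but blue, orange or pink is not meant.

How it is judged:
By the outcome, as a careful person would: the job done as asked, in the order asked, and still so for the second after the job is handed in, with the robot touching nothing.
It also fails if it takes over 67 s, if anything falls off the work surface, if the arm or the gripper's body presses on something with over 40 N, if the wrist force passes 120 N, or if a joint passes its speed limit or range.

## Working session

There is one attempt and no reset: what is moved stays moved. The work goes in short steps, Python scripts to look and compute and a tool call to move; the robot and the scene stay as the last step left them, time stands still between calls to the robot, and variables do not carry over. Pictures are saved under pics/ and viewed, at most 10 in all, crops included, and the job is handed in when it is done.

Besides the shell and the picture viewer there is one more tool, called after "Call:" as name(argument=value, ...), one argument or row to a line, values as JSON. send_rows: Moves the arm, as the interface text tells. Its arguments: {"type":"object","properties":{"targets":{"type":"array"},"grip":{"type":"number"},"squeeze":{"type":"number"}},"required":["targets"]}

```bash
mkdir -p pics; cat > h.py <<'E'
from rig import ctrl
import numpy as np, cv2
def w(cam,u,v,depth=None,z=None):
    c=ctrl.calibration(cam); r=np.array([(u-c['cx'])/c['fx'],(v-c['cy'])/c['fy'],1.])
    if 'view' in c: T=np.linalg.inv(np.array(c['view']))
    else:
        s=ctrl.sense(); q=s['ee_rot']; from scipy.spatial.transform import Rotation as R
        M=np.eye(4); M[:3,:3]=R.from_quat([q[1],q[2],q[3],q[0]]).as_matrix(); M[:3,3]=s['eef_pos']; T=M@np.array(c['mount'])
    d=T[:3,:3]@r;o=T[:3,3]
    k=depth if z is None else (z-o[2])/d[2]
    return o+k*d
def save(cam,n):
    p,d=ctrl.capture(cam); cv2.imwrite(f'pics/{n}.png',p[:,:,::-1]); np.save(f'pics/{n}.npy',d); return p,d
E
python3 - <<'E'
from h import *
np.set_printoptions(precision=1,suppress=True)
s=ctrl.sense();print(s)
a,_=save('top','t0');b,_=save('scene','s0')
cv2.imwrite('pics/both0.png',cv2.resize(np.hstack([a,b])[:,:,::-1],(800,300)))
for q,z in [('large_pan',28),('large_grip',68),('medium_pan',28),('medium_grip',68),('small_pan',28),('small_grip',68),('mallet',0),('tin',0),('gouge',0),('offcut',0)]:
    for r in ctrl.place_of('top',q): print(q,np.round(r['uv']),round(r['conf'],2),w('top',*r['uv'],z=z))
E
```

```text
{'time_s': 0.0, 'joints': array([ 0.9,  0.3,  1.5,  0. ,  1.3, -0.2]), 'dq': array([-0., -0.,  0.,  0.,  0.,  0.]), 'tau': array([ -0. , -41.2, -26. ,  -0. ,   0. ,  -0. ]), 'eef_pos': array([221.5, 475.7, 230.7]), 'ee_rot': array([-0. ,  0.2,  1. , -0. ]), 'force': array([ 0.2, -0.2,  0.3]), 'wrist_torque': array([ 0.,  0., -0.]), 'grip_force': 0.0, 'grip_width': 1.0038466431431752}
large_pan [309. 200.] 0.88 [540.9 -54.6  28. ]
large_grip [292. 225.] 0.97 [446.3  15.7  68. ]
medium_pan [212. 192.] 0.79 [580.4 309.   28. ]
medium_pan [163. 180.] 0.79 [630.4 495.3  28. ]
medium_pan [260. 254.] 0.76 [343.3 135.4  28. ]
medium_pan [116. 227.] 0.71 [459.7 668.8  28. ]
medium_pan [152. 244.] 0.61 [392.5 535.4  28. ]
medium_grip [179. 239.] 0.96 [406.9 428.4  68. ]
medium_grip [198. 223.] 0.92 [462.7 358.   68. ]
medium_grip [ 83. 221.] 0.9 [481.8 778.   68. ]
medium_grip [136. 180.] 0.8 [626.5 584.8  68. ]
medium_grip [243. 274.] 0.64 [277.2 198.5  68. ]
small_pan [367. 205.] 0.76 [ 512.4 -271.1   28. ]
small_grip [366. 224.] 0.58 [ 438.7 -250.9   68. ]
mallet [319. 138.] 0.9 [ 786.5 -110.     0. ]
tin [265. 139.] 0.85 [786.6 102.7   0. ]
offcut [220. 156.] 0.85 [726.4 278.4   0. ]
```

View pics/t0.png

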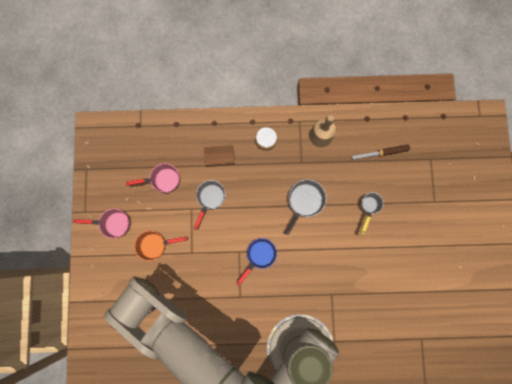

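View pics/s0.png

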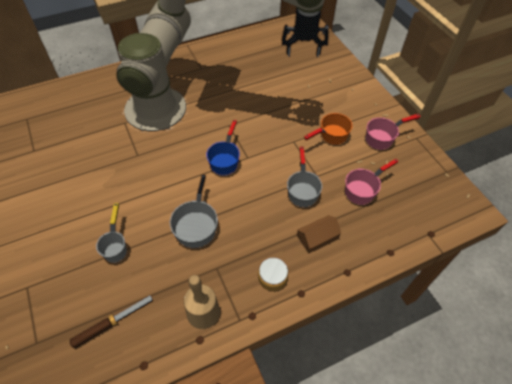

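The scene has five red-handled pans, in top-image pixels: pink (166,178), pink (116,223), orange (152,245), blue (262,253) and steel grey (211,195). Only the steel-grey one at (211,195), handle (199,218), fits the medium pan. The large pan is at (307,198) and the small one at (370,204). I'll move closer to confirm.

Call:
send_rows(
  targets=[
    {"offset":[26,-13,9],"spin":0},
    {"offset":[26,-13,9],"spin":0},
    {"offset":[26,-13,9],"spin":0},
    {"offset":[26,-13,9],"spin":0},
    {"offset":[26,-13,9],"spin":0},
    {"offset":[26,-13,9],"spin":0},
    {"offset":[26,-13,9],"spin":0},
    {"offset":[26,-13,9],"spin":0},
  ],
)

```text
time_s: 1.27
eef_pos: [485.9, 343.0, 322.3]
ee_rot: [0.001, 0.218, 0.976, 0.0]
force: [-1.2, -0.1, -0.6]
grip_width: 1.0
grip_force: 0.0
```

Call:
send_rows(
  targets=[
    {"offset":[0,0,0],"spin":0},
    {"offset":[0,0,0],"spin":0},
    {"offset":[0,0,0],"spin":0},
  ],
)

```text
time_s: 1.52
eef_pos: [480.7, 346.5, 320.9]
ee_rot: [-0.0, 0.216, 0.976, -0.0]
force: [0.8, 0.2, 0.5]
grip_width: 0.997
grip_force: 0.0
```

```bash
python3 - <<'E'
from h import *
np.set_printoptions(precision=1,suppress=True)
s=ctrl.sense();print(s['eef_pos'],s['ee_rot'],s['joints'])
p,d=save('wrist','w1')
for q,z in [('medium_pan',28),('medium_grip',68)]:
    for r in ctrl.place_of('wrist',q): print(q,np.round(r['uv']),round(r['conf'],2),w('wrist',*r['uv'],z=z))
a=cv2.imread('pics/t0.png')[90:300,60:400]
cv2.imwrite('pics/c1.png',cv2.resize(a,None,fx=2,fy=2))
E
```

```text
[480.7 346.5 320.9] [-0.   0.2  1.  -0. ] [ 0.4  0.4  1.1  0.   1.6 -0.7]
medium_pan [263. 219.] 0.81 [572.6 311.5  28. ]
medium_pan [ 88. 138.] 0.7 [350.4 132.9  28. ]
medium_pan [382. 209.] 0.6 [635.8 486.2  28. ]
medium_pan [363.  32.] 0.55 [387.1 541.5  28. ]
medium_grip [460. 181.] 0.93 [621.2 587.4  68. ]
medium_grip [300.  82.] 0.81 [409.9 435.4  68. ]
medium_grip [263. 153.] 0.61 [471.8 356.6  68. ]
medium_grip [76. 55.] 0.59 [265.6 198.7  68. ]
```

View pics/w1.png

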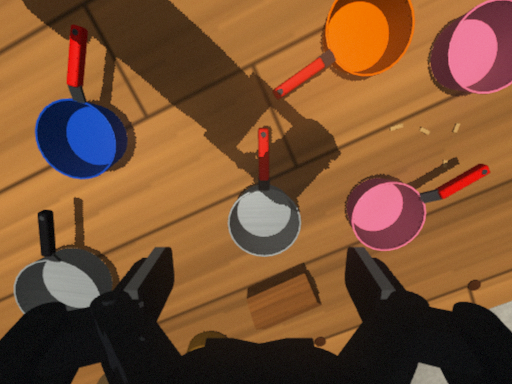

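The wrist view shows the steel-grey pan with the red handle: pan (265,220), handle (264,150). The blue, orange and pink pans around it are look-alikes. Next I'll refine the handle's axis and check the crop.

```bash
cat >> h.py <<'E'
def bar(cam,p,box,lo,hi,z=76):
    x0,y0,x1,y1=box; hsv=cv2.cvtColor(p,cv2.COLOR_RGB2HSV)
    m=np.zeros(p.shape[:2],np.uint8); m[y0:y1,x0:x1]=cv2.inRange(hsv,np.array(lo),np.array(hi))[y0:y1,x0:x1]
    n,l,st,_=cv2.connectedComponentsWithStats(m); k=1+np.argmax(st[1:,4]); v,u=np.where(l==k)
    P=np.array([w(cam,a,b,z=z)[:2] for a,b in zip(u,v)]); (c,sz,a)=cv2.minAreaRect(P.astype(np.float32))
    e=np.linalg.eigh(np.cov(P.T))[1][:,1]
    return np.array(c),np.array(sz),np.degrees(np.arctan2(e[1],e[0]))%180,st[k]
E
python3 - <<'E'
from h import *
np.set_printoptions(precision=1,suppress=True)
p=cv2.imread('pics/w1.png')[:,:,::-1].copy()
print(bar('wrist',p,(240,110,285,200),(0,120,60),(8,255,255)))
print('rim',w('wrist',265,219,z=56))
q=ctrl.sense()['ee_rot'];print('y-axis deg',2*np.degrees(np.arctan2(q[2],q[1]))-90)
cv2.imwrite('pics/c2.png',cv2.resize(p[110:270,200:330,::-1],None,fx=3.5,fy=3.5,interpolation=cv2.INTER_CUBIC))
E
```

```text
(array([472.3, 356.2]), array([13.2, 68.9]), np.float64(156.1747840451878), array([258, 128,  11,  53, 538], dtype=int32))
rim [563.6 317.9  56. ]
y-axis deg 65.11919413110351
```

View pics/c2.png

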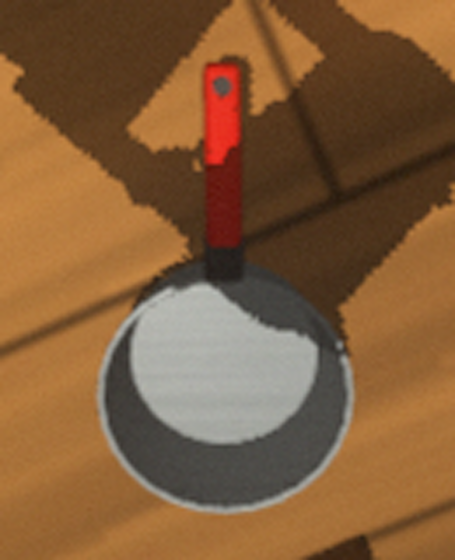

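Confirmed: a steel-grey pan with a red handle. Its bar is centred at (472,356), axis 156°. Descending to grasp it.

Call:
send_rows(
  targets=[
    {"offset":[-0.9,1.0,-4],"spin":0.02},
    {"offset":[-0.9,1.0,-8],"spin":0.02},
    {"offset":[-0.9,1.0,-12],"spin":0.02},
    {"offset":[-0.9,1.0,-16],"spin":0.02},
    {"offset":[-0.9,1.0,-20],"spin":0.02},
    {"offset":[-0.9,1.0,-23],"spin":0.02},
    {"offset":[-0.9,1.0,-25.5],"spin":0.02},
    {"offset":[-0.9,1.0,-27.1],"spin":0.02},
  ],
  grip=0.7,
)

```text
time_s: 2.33
eef_pos: [470.8, 355.9, 47.5]
ee_rot: [-0.001, 0.206, 0.979, -0.001]
force: [0.1, -0.9, -0.1]
grip_width: 0.698
grip_force: 0.0
```

Call:
send_rows(
  targets=[
    {"offset":[0,0,0],"spin":0},
    {"offset":[0,0,0],"spin":0},
    {"offset":[0,0,0],"spin":0},
  ],
)

```text
time_s: 2.58
eef_pos: [473.1, 356.5, 51.8]
ee_rot: [0.001, 0.206, 0.979, 0.001]
force: [1.2, -0.2, -0.0]
grip_width: 0.701
grip_force: 0.0
```

Call:
send_rows(
  targets=[
    {"offset":[0,0,0],"spin":0},
    {"offset":[0,0,0],"spin":0},
    {"offset":[0,0,0],"spin":0},
    {"offset":[0,0,0],"spin":0},
    {"offset":[0,0,0],"spin":0},
    {"offset":[0,0,0],"spin":0},
    {"offset":[0,0,0],"spin":0},
    {"offset":[0,0,0],"spin":0},
  ],
  grip=0,
  squeeze=90,
)

```text
time_s: 3.25
eef_pos: [472.7, 356.1, 50.9]
ee_rot: [0.0, 0.206, 0.978, 0.0]
force: [-2.4, 0.4, 5.3]
grip_width: 0.143
grip_force: 87.8
```

Call:
send_rows(
  targets=[
    {"offset":[0,0,1],"spin":0},
    {"offset":[0,0,3],"spin":0},
    {"offset":[0,0,6],"spin":0},
    {"offset":[0,0,9.5],"spin":0},
    {"offset":[0,0,13],"spin":0},
    {"offset":[1,-2,16],"spin":0},
    {"offset":[2,-5,18],"spin":0},
    {"offset":[3,-8,20],"spin":0},
  ],
)

```text
time_s: 3.92
eef_pos: [502.4, 275.3, 252.1]
ee_rot: [0.0, 0.206, 0.979, 0.0]
force: [0.1, -1.0, -2.6]
grip_width: 0.145
grip_force: 87.9
```

Call:
send_rows(
  targets=[
    {"offset":[1.5,-3.5,2],"spin":0},
    {"offset":[3,-7,4],"spin":0},
    {"offset":[4,-10,5],"spin":0},
    {"offset":[5,-12,6],"spin":0},
    {"offset":[5.5,-14,6],"spin":0},
    {"offset":[5.5,-14,6],"spin":0},
    {"offset":[5.5,-14,6],"spin":0},
    {"offset":[5.5,-14,6],"spin":0},
  ],
)

```text
time_s: 4.58
eef_pos: [557.2, 136.4, 310.1]
ee_rot: [-0.001, 0.206, 0.978, 0.0]
force: [0.2, 0.2, -2.1]
grip_width: 0.142
grip_force: 88.0
```

```bash
python3 - <<'E'
from h import *
np.set_printoptions(precision=1,suppress=True)
s=ctrl.sense();print(s['eef_pos'],s['ee_rot'],s['force'],s['grip_width'])
p,d=save('wrist','w2')
for q,z in [('large_pan',28),('large_grip',68)]:
    for r in ctrl.place_of('wrist',q): print(q,np.round(r['uv']),round(r['conf'],2),w('wrist',*r['uv'],z=z))
E
```

```text
[557.2 136.4 310.1] [-0.   0.2  1.   0. ] [ 0.2  0.2 -2.1] 0.14187957678410862
large_pan [144. 202.] 0.81 [547.2 -49.6  28. ]
large_grip [139. 119.] 0.92 [443.6  21.2  68. ]
```

View pics/w2.png

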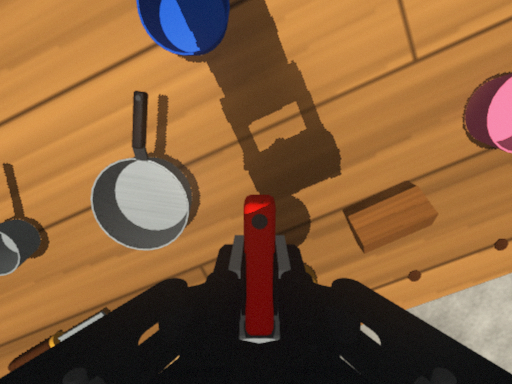

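The large pan is clear: rim centre about (141,202), black bar (140,120). The red bar is held straight at (260,265). I'll measure the large bar's axis and the held bar's tilt.

```bash
python3 - <<'E'
from h import *
np.set_printoptions(precision=1,suppress=True)
p=cv2.imread('pics/w2.png')[:,:,::-1].copy(); d=np.load('pics/w2.npy')
for vmax in (60,75):
  c,s,a,st=bar('wrist',p,(125,80,152,152),(0,0,0),(180,255,vmax)); r=np.radians(a)
  print(c,s,a,st,'pan',c-121*np.array([np.cos(r),np.sin(r)]))
# rim ellipse by floor+wall: rim outline points by hand-free: gray mask (low sat)
hsv=cv2.cvtColor(p,cv2.COLOR_RGB2HSV); m=np.zeros(d.shape,np.uint8); m[150:255,85:195]=(hsv[150:255,85:195,1]<45)*255
m=cv2.morphologyEx(m,cv2.MORPH_OPEN,np.ones((3,3)))
k=max(cv2.findContours(m,0,1)[0],key=cv2.contourArea); h=cv2.convexHull(k)[:,0]
P=np.array([w('wrist',*x,z=56)[:2] for x in h]); P=P[np.linalg.norm(P-P.mean(0),axis=1)<85]
A=np.c_[2*P,np.ones(len(P))]; 
for i in range(4):
  x=np.linalg.lstsq(A,(P**2).sum(1),rcond=None)[0]; R=np.sqrt(x[2]+x[:2]@x[:2]); e=np.abs(np.linalg.norm(P-x[:2],axis=1)-R); g=e<max(4,1.5*np.median(e)); P,A=P[g],A[g]
print('rim',x[:2],R,len(P))
for v in (205,230,260,290,310,325): print(v,d[v,260],w('wrist',260,v,depth=d[v,260]))
E
```

```text
[446.7  23.5] [15.4 69.1] 147.37979763344953 [133  91  14  58 403] pan [548.6 -41.7]
[448.4  22.5] [15.9 73.3] 147.22919803362595 [133  91  14  61 744] pan [550.1 -43. ]
rim [546.5 -43. ] 69.13880513765382 34
205 125.58793 [526.8 150.6 333.2]
230 127.81273 [536.9 146.2 334.2]
260 131.22607 [549.9 140.5 335. ]
290 137.20035 [564.9 133.9 333.8]
310 140.64029 [575.1 129.4 333.6]
325 142.19215 [582.4 126.2 334.4]
```

Large pan axis is about (548,-43), handle at 147.3°. The medium handle should go to 192.3°, so TCP goes to about (447,-65) with a spin of +0.63.

Call:
send_rows(
  targets=[
    {"offset":[-1.9,-3.3,0],"spin":0.105},
    {"offset":[-3.8,-6.6,-2],"spin":0.21},
    {"offset":[-5.7,-10,-4],"spin":0.315},
    {"offset":[-7.6,-13.3,-6],"spin":0.42},
    {"offset":[-9.4,-16.7,-8],"spin":0.525},
    {"offset":[-11.1,-20.1,-10],"spin":0.63},
    {"offset":[-11.1,-20.1,-13],"spin":0.63},
    {"offset":[-11.1,-20.1,-15],"spin":0.63},
  ],
)

```text
time_s: 5.4
eef_pos: [444.9, -66.2, 158.3]
ee_rot: [-0.001, -0.106, 0.994, 0.0]
force: [-0.3, 0.1, -3.5]
grip_width: 0.142
grip_force: 88.2
```

Call:
send_rows(
  targets=[
    {"offset":[0,0,0],"spin":0},
    {"offset":[0,0,0],"spin":0},
    {"offset":[0,0,0],"spin":0},
    {"offset":[0,0,0],"spin":0},
  ],
)

```text
time_s: 5.73
eef_pos: [447.6, -64.8, 161.8]
ee_rot: [0.001, -0.107, 0.994, -0.001]
force: [-0.7, -0.8, -1.9]
grip_width: 0.145
grip_force: 88.2
```

```bash
python3 - <<'E'
from h import *
np.set_printoptions(precision=2,suppress=True)
s=ctrl.sense();q=s['ee_rot'];print(s['eef_pos'],2*np.degrees(np.arctan2(q[2],q[1])),s['force'],s['joints'])
a,_=save('top','t3');b,_=save('scene','s3')
A=cv2.resize(a[130:270,220:400],None,fx=3,fy=3,interpolation=2);B=cv2.resize(b[140:300,80:280],None,fx=2.1,fy=2.1,interpolation=2)
H=336;cv2.imwrite('pics/c3.png',np.hstack([cv2.resize(A,(400,311)),cv2.resize(B,(389,311))])[:,:,::-1])
E
```

```text
[447.58 -64.85 161.84] 192.34168606753835 [-0.66 -0.82 -1.94] [-0.4   0.22  1.81 -0.    1.11 -2.19]
```

View pics/c3.png

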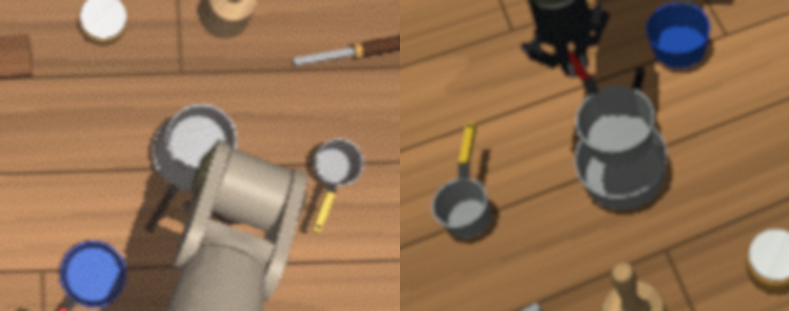

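The medium pan hangs over the large one and looks aligned in both views. Lowering it.

Call:
send_rows(
  targets=[
    {"offset":[0,0,-1.5],"spin":0},
    {"offset":[0,0,-3],"spin":0},
    {"offset":[0,0,-4.5],"spin":0},
    {"offset":[0,0,-6],"spin":0},
    {"offset":[0,0,-7],"spin":0},
    {"offset":[0,0,-8],"spin":0},
    {"offset":[0,0,-9],"spin":0},
    {"offset":[0,0,-9.6],"spin":0},
  ],
)

```text
time_s: 6.5
eef_pos: [446.8, -64.9, 64.0]
ee_rot: [-0.0, -0.107, 0.994, -0.0]
force: [-0.8, 0.2, -2.9]
grip_width: 0.145
grip_force: 88.2
```

Call:
send_rows(
  targets=[
    {"offset":[0,0,0],"spin":0},
    {"offset":[0,0,-0.2],"spin":0},
    {"offset":[0,0,-0.4],"spin":0},
    {"offset":[0,0,-0.6],"spin":0},
    {"offset":[0,0,-0.6],"spin":0},
    {"offset":[0,0,-0.6],"spin":0},
  ],
)

```text
time_s: 7.0
eef_pos: [446.7, -65.1, 58.4]
ee_rot: [0.0, -0.107, 0.994, -0.0]
force: [0.4, 0.6, -2.8]
grip_width: 0.148
grip_force: 88.2
```

Call:
send_rows(
  targets=[
    {"offset":[0,0,-0.1],"spin":0},
    {"offset":[0,0,-0.2],"spin":0},
    {"offset":[0,0,-0.25],"spin":0},
    {"offset":[0,0,-0.25],"spin":0},
    {"offset":[0,0,-0.25],"spin":0},
  ],
)

```text
time_s: 7.42
eef_pos: [446.7, -65.1, 55.8]
ee_rot: [0.0, -0.107, 0.994, -0.0]
force: [-0.5, -1.0, -2.4]
grip_width: 0.142
grip_force: 88.2
```

```bash
python3 - <<'E'
from h import *
np.set_printoptions(precision=2,suppress=True)
s=ctrl.sense();print(s['eef_pos'],s['force'],s['wrist_torque'])
p,d=save('wrist','w4')
E
```

```text
[446.66 -65.09  55.81] [-0.5  -0.99 -2.44] [ 0.    0.16 -0.04]
```

Still hanging; going on in half-millimetre steps.

Call:
send_rows(
  targets=[
    {"offset":[0,0,-0.05],"spin":0},
    {"offset":[0,0,-0.1],"spin":0},
    {"offset":[0,0,-0.1],"spin":0},
    {"offset":[0,0,-0.1],"spin":0},
  ],
)

```text
time_s: 7.8
eef_pos: [446.7, -65.1, 55.1]
ee_rot: [0.0, -0.107, 0.994, -0.0]
force: [-2.8, -0.6, 4.4]
grip_width: 0.145
grip_force: 89.3
```

Call:
send_rows(
  targets=[
    {"offset":[0,0,-0.05],"spin":0},
    {"offset":[0,0,-0.05],"spin":0},
    {"offset":[0,0,-0.05],"spin":0},
  ],
)

```text
time_s: 8.05
eef_pos: [446.5, -65.2, 54.8]
ee_rot: [-0.0, -0.107, 0.994, -0.0]
force: [-7.1, -0.3, 10.2]
grip_width: 0.141
grip_force: 90.1
```

It's resting on the floor of the large pan. Release and lift straight up.

Call:
send_rows(
  targets=[
    {"offset":[0,0,0],"spin":0},
    {"offset":[0,0,0],"spin":0},
    {"offset":[0,0,0],"spin":0},
    {"offset":[0,0,0],"spin":0},
  ],
  grip=0.5,
)

```text
time_s: 8.38
eef_pos: [446.7, -65.1, 54.2]
ee_rot: [0.0, -0.107, 0.994, -0.0]
force: [0.2, 0.2, -0.5]
grip_width: 0.499
grip_force: 0.0
```

Call:
send_rows(
  targets=[
    {"offset":[0,0,1],"spin":0},
    {"offset":[0,0,3],"spin":0},
    {"offset":[0,0,6],"spin":0},
    {"offset":[0,0,10],"spin":0},
    {"offset":[0,0,14],"spin":0},
    {"offset":[0,0,18],"spin":-0.12},
    {"offset":[0,-2,21],"spin":-0.24},
    {"offset":[0,-5,24],"spin":-0.36},
  ],
)

```text
time_s: 9.05
eef_pos: [446.6, -113.6, 296.2]
ee_rot: [0.001, 0.074, 0.997, -0.0]
force: [0.5, -0.8, -0.7]
grip_width: 0.498
grip_force: 0.0
```

Call:
send_rows(
  targets=[
    {"offset":[0,-3,1],"spin":-0.12},
    {"offset":[0,-6,1],"spin":-0.24},
    {"offset":[0,-9,1],"spin":-0.36},
    {"offset":[0,-12,1],"spin":-0.48},
    {"offset":[0,-13.5,1],"spin":-0.6},
    {"offset":[0,-13.5,1],"spin":-0.72},
    {"offset":[0,-13.5,1],"spin":-0.84},
    {"offset":[0,-13.5,1],"spin":-0.96},
  ],
)

```text
time_s: 9.72
eef_pos: [446.6, -249.9, 303.4]
ee_rot: [-0.0, 0.528, 0.849, 0.0]
force: [-0.3, -0.1, -0.4]
grip_width: 0.497
grip_force: 0.0
```

Call:
send_rows(
  targets=[
    {"offset":[0,0,0],"spin":-0.12},
    {"offset":[0,0,0],"spin":-0.24},
    {"offset":[0,0,0],"spin":-0.36},
    {"offset":[0,0,0],"spin":-0.48},
    {"offset":[0,0,0],"spin":-0.6},
    {"offset":[0,0,0],"spin":-0.72},
    {"offset":[0,0,0],"spin":-0.84},
    {"offset":[0,0,0],"spin":-0.96},
  ],
)

```text
time_s: 10.38
eef_pos: [446.7, -249.5, 303.5]
ee_rot: [-0.0, 0.86, 0.51, -0.0]
force: [-0.0, -0.0, 0.0]
grip_width: 0.499
grip_force: 0.0
```

Call:
send_rows(
  targets=[
    {"offset":[0,0,0],"spin":-0.12},
    {"offset":[0,0,0],"spin":-0.24},
    {"offset":[0,0,0],"spin":-0.36},
    {"offset":[0,0,0],"spin":-0.48},
    {"offset":[0,0,0],"spin":-0.6},
    {"offset":[0,0,0],"spin":-0.72},
    {"offset":[0,0,0],"spin":-0.84},
    {"offset":[0,0,0],"spin":-0.96},
  ],
)

```text
time_s: 11.05
eef_pos: [446.7, -249.5, 303.5]
ee_rot: [-0.0, 0.998, 0.055, -0.0]
force: [-1.1, -0.1, 0.6]
grip_width: 0.499
grip_force: 0.0
```

Call:
send_rows(
  targets=[
    {"offset":[0,0,0],"spin":-0.12},
    {"offset":[0,0,0],"spin":-0.24},
    {"offset":[0,0,0],"spin":-0.36},
    {"offset":[0,0,0],"spin":-0.36},
    {"offset":[0,0,0],"spin":-0.36},
    {"offset":[0,0,0],"spin":-0.36},
  ],
)

```text
time_s: 11.55
eef_pos: [446.6, -249.5, 303.7]
ee_rot: [-0.0, 0.993, -0.12, -0.0]
force: [1.0, 0.3, -0.5]
grip_width: 0.502
grip_force: 0.0
```

```bash
python3 - <<'E'
from h import *
np.set_printoptions(precision=2,suppress=True)
s=ctrl.sense();q=s['ee_rot'];print(s['eef_pos'],2*np.degrees(np.arctan2(q[2],q[1]))-90,s['joints'])
p,d=save('wrist','w5')
for q,z in [('small_pan',28),('small_grip',68),('large_pan',28),('large_grip',68),('medium_pan',32),('medium_grip',72)]:
    for r in ctrl.place_of('wrist',q): print(q,np.round(r['uv']),round(r['conf'],2),w('wrist',*r['uv'],z=z))
E
```

```text
[ 446.65 -249.53  303.66] -103.79173682191467 [-0.74  0.24  1.4   0.    1.5   1.07]
small_pan [266. 102.] 0.76 [ 521.03 -277.37   28.  ]
small_grip [257. 173.] 0.87 [ 436.87 -244.88   68.  ]
large_grip [ 69. 211.] 0.69 [446.66  17.62  68.  ]
medium_pan [ 95. 125.] 0.63 [547.33 -42.91  32.  ]
medium_grip [ 13. 337.] 0.85 [275.97 188.85  72.  ]
medium_grip [123. 197.] 0.74 [449.67 -63.34  72.  ]
```

View pics/w5.png

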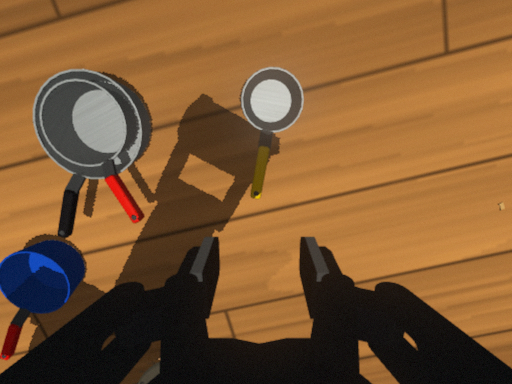

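The medium pan sits inside the large one (95,125) with its red handle (123,195) fanned off the black one (69,207). The small pan is at (272,100) with its yellow bar at (261,172). Measuring the bars.

```bash
python3 - <<'E'
from h import *
np.set_printoptions(precision=1,suppress=True)
p=cv2.imread('pics/w5.png')[:,:,::-1].copy(); d=np.load('pics/w5.npy')
for n,b,lo,hi,z,L in [('small',(240,130,285,205),(20,120,50),(34,255,255),76,91),('medium',(100,165,150,225),(0,130,60),(8,255,255),80,106),('large',(55,170,82,240),(0,0,0),(180,255,65),76,121)]:
  c,s,a,st=bar('wrist',p,b,lo,hi,z); r=np.radians(a); u=np.array([np.cos(r),np.sin(r)]); u=u if u[0]<0 else -u
  print(n,c,s,np.degrees(np.arctan2(u[1],u[0]))%360,st[:5],'pan',c-L*u)
print('small rim',w('wrist',272,99,z=56))
E
```

```text
small [ 438.4 -247.7] [14.1 68.9] 156.06796978305547 [251 146  19  53 531] pan [ 521.6 -284.6]
medium [448.7 -69.6] [69.4 19.3] 192.4671808102244 [105 174  39  49 722] pan [552.2 -46.7]Traceback (most recent call last):
  File "<stdin>", line 5, in <module>
  File "h.py", line 18, in bar
    P=np.array([w(cam,a,b,z=z)[:2] for a,b in zip(u,v)]); (c,sz,a)=cv2.minAreaRect(P.astype(np.float32))
                ~^^^^^^^^^^^^^
  File "h.py", line 7, in w
    s=ctrl.sense(); q=s['ee_rot']; from scipy.spatial.transform import Rotation as R
ValueError: time passes only in moves, steps and waits
```

Call:
send_rows(
  targets=[
    {"offset":[-0.8,0.2,-3],"spin":-0.1},
    {"offset":[-0.8,0.2,-6.5],"spin":-0.177},
    {"offset":[-0.8,0.2,-10],"spin":-0.177},
    {"offset":[-0.8,0.2,-14],"spin":-0.177},
    {"offset":[-0.8,0.2,-18],"spin":-0.177},
    {"offset":[-0.8,0.2,-21],"spin":-0.177},
    {"offset":[-0.8,0.2,-23.5],"spin":-0.177},
    {"offset":[-0.8,0.2,-25.3],"spin":-0.177},
  ],
)

```text
time_s: 12.57
eef_pos: [437.9, -246.9, 48.4]
ee_rot: [-0.001, 0.978, -0.209, -0.001]
force: [0.2, -0.6, 0.1]
grip_width: 0.499
grip_force: 0.0
```

Call:
send_rows(
  targets=[
    {"offset":[0,0,0],"spin":0},
    {"offset":[0,0,0],"spin":0},
    {"offset":[0,0,0],"spin":0},
  ],
)

```text
time_s: 12.82
eef_pos: [439.3, -248.1, 52.0]
ee_rot: [0.001, 0.978, -0.209, 0.001]
force: [0.5, 0.8, 0.4]
grip_width: 0.504
grip_force: 0.0
```

Call:
send_rows(
  targets=[
    {"offset":[0,0,0],"spin":0},
    {"offset":[0,0,0],"spin":0},
    {"offset":[0,0,0],"spin":0},
    {"offset":[0,0,0],"spin":0},
    {"offset":[0,0,0],"spin":0},
    {"offset":[0,0,0],"spin":0},
    {"offset":[0,0,0],"spin":0},
  ],
  grip=0,
  squeeze=90,
)

```text
time_s: 13.4
eef_pos: [438.9, -247.8, 51.7]
ee_rot: [0.0, 0.978, -0.209, 0.0]
force: [-2.2, 1.0, 7.9]
grip_width: 0.143
grip_force: 88.9
```

Call:
send_rows(
  targets=[
    {"offset":[0,0,1],"spin":0},
    {"offset":[0,0,3],"spin":0},
    {"offset":[0,0,6],"spin":0},
    {"offset":[0,0,9],"spin":0},
    {"offset":[0,0,12],"spin":0},
    {"offset":[0,0,15],"spin":0},
    {"offset":[0,0,15],"spin":0},
    {"offset":[0,0,15],"spin":0},
  ],
)

```text
time_s: 14.07
eef_pos: [438.9, -247.7, 202.3]
ee_rot: [0.001, 0.978, -0.209, 0.001]
force: [-0.9, -0.9, -2.0]
grip_width: 0.149
grip_force: 87.9
```

```bash
python3 - <<'E'
import re
t=open('h.py').read().replace("s=ctrl.sense(); q","s=S(); q")
t+="\n_c={}\ndef S():\n    if not _c: _c.update(ctrl.sense())\n    return _c\n"
open('h.py','w').write(t)
E
python3 - <<'E'
from h import *
np.set_printoptions(precision=1,suppress=True)
s=S();q=s['ee_rot'];print(s['eef_pos'],2*np.degrees(np.arctan2(q[2],q[1]))-90,s['joints'],s['force'])
p,d=save('wrist','w6')
m=cv2.inRange(cv2.cvtColor(p,cv2.COLOR_RGB2HSV),(20,120,50),(34,255,255)); v,u=np.where(m); print(u.min(),u.max(),v.min(),v.max())
c=int(np.median(u)); vs=v[u==c]
P=np.array([w('wrist',c,x,depth=d[x,c]) for x in vs]); print(P[::max(1,len(P)//10)])
for q,z in [('large_pan',28),('large_grip',68),('medium_pan',32),('medium_grip',72)]:
    for r in ctrl.place_of('wrist',q)[:2]: print(q,np.round(r['uv']),round(r['conf'],2),w('wrist',*r['uv'],z=z))
E
```

```text
[ 438.9 -247.7  202.3] -114.12614594418297 [-0.7  0.3  1.6 -0.   1.2  1.2] [-0.9 -0.9 -2. ]
244 274 202 337
[[ 469.9 -261.6  219.4]
 [ 466.8 -260.2  225.5]
 [ 461.5 -257.9  225.1]
 [ 456.6 -255.6  225.8]
 [ 451.1 -253.2  225.5]
 [ 445.4 -250.6  225.1]
 [ 439.6 -248.   224.8]
 [ 434.5 -245.8  226.1]
 [ 427.6 -242.7  224.7]
 [ 421.8 -240.1  225.2]
 [ 408.9 -234.3  224.5]]
large_pan [ 95. 247.] 0.28 [439.6 -35.   28. ]
large_grip [ 27. 280.] 0.65 [445.7  22.1  68. ]
medium_pan [ 30. 348.] 0.96 [351.  121.5  32. ]
medium_pan [ 44. 164.] 0.83 [547.  -43.3  32. ]
medium_grip [ 95. 248.] 0.97 [448.4 -68.5  72. ]
```

View pics/w6.png

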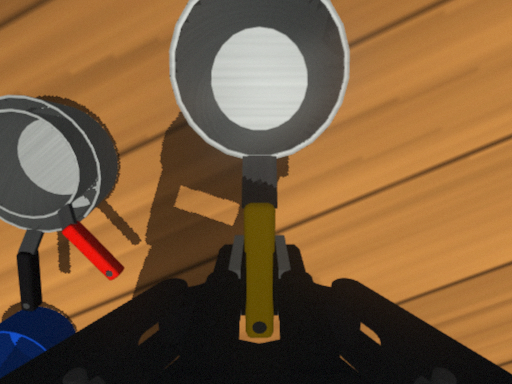

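The yellow bar is held level and centred; the small pan's handle now points at 155.9°. Carrying it over, spin +1.42, TCP to (498.5,-119.7).

Call:
send_rows(
  targets=[
    {"offset":[0.5,1.5,0],"spin":0.12},
    {"offset":[1,3,0],"spin":0.24},
    {"offset":[1.5,4.5,0],"spin":0.36},
    {"offset":[2,6,0],"spin":0.48},
    {"offset":[2.5,7.5,0],"spin":0.6},
    {"offset":[3,9,0],"spin":0.72},
    {"offset":[4,10,0],"spin":0.84},
    {"offset":[5,11,0],"spin":0.96},
  ],
)

```text
time_s: 14.98
eef_pos: [488.7, -136.7, 200.1]
ee_rot: [-0.0, 0.963, 0.269, -0.001]
force: [0.5, -0.3, -1.5]
grip_width: 0.139
grip_force: 88.0
```

Call:
send_rows(
  targets=[
    {"offset":[0.4,0.8,0],"spin":0.12},
    {"offset":[0.96,1.8,0],"spin":0.24},
    {"offset":[0.96,1.8,-0.8],"spin":0.36},
    {"offset":[0.96,1.8,-1.6],"spin":0.463},
    {"offset":[0.96,1.8,-2.4],"spin":0.463},
    {"offset":[0.96,1.8,-2.4],"spin":0.463},
    {"offset":[0.96,1.8,-2.4],"spin":0.463},
    {"offset":[0.96,1.8,-2.4],"spin":0.463},
  ],
)

```text
time_s: 15.65
eef_pos: [498.3, -119.7, 176.9]
ee_rot: [0.0, 0.878, 0.479, 0.0]
force: [0.3, -0.2, -1.4]
grip_width: 0.143
grip_force: 87.9
```

```bash
python3 - <<'E'
from h import *
np.set_printoptions(precision=2,suppress=True)
s=S();q=s['ee_rot'];print(s['eef_pos'],2*np.degrees(np.arctan2(q[2],q[1]))-90,s['force'],s['joints'])
p,d=save('wrist','w7'); b,_=save('scene','s7')
A=cv2.resize(p,(400,300));B=cv2.resize(b[130:280,100:300],(400,300),interpolation=2)
cv2.imwrite('pics/c7.png',np.hstack([A,B])[:,:,::-1])
E
```

```text
[ 498.33 -119.71  176.94] -32.73245620875394 [ 0.34 -0.17 -1.37] [-0.46  0.34  1.62 -0.    1.19  0.11]
```

View pics/c7.png

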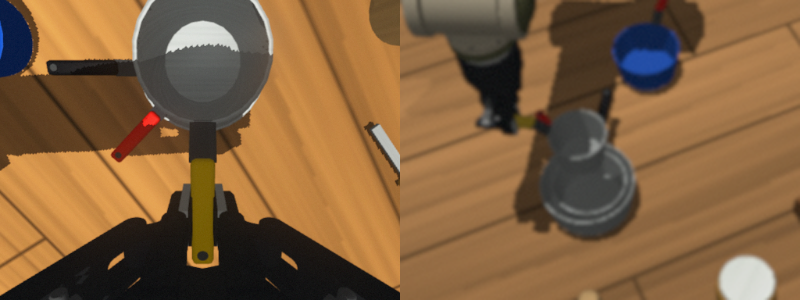

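The small pan hangs centred above the medium one, and the black, red and yellow handles fan evenly. Lowering.

Call:
send_rows(
  targets=[
    {"offset":[0,0,-1.8],"spin":0},
    {"offset":[0,0,-3.6],"spin":0},
    {"offset":[0,0,-5.4],"spin":0},
    {"offset":[0,0,-7],"spin":0},
    {"offset":[0,0,-8.5],"spin":0},
    {"offset":[0,0,-9.7],"spin":0},
    {"offset":[0,0,-10.5],"spin":0},
    {"offset":[0,0,-11],"spin":0},
  ],
)

```text
time_s: 16.42
eef_pos: [498.2, -119.5, 66.2]
ee_rot: [-0.0, 0.877, 0.48, -0.0]
force: [-0.1, -0.3, -0.9]
grip_width: 0.146
grip_force: 88.0
```

Call:
send_rows(
  targets=[
    {"offset":[0,0,-0.1],"spin":0},
    {"offset":[0,0,-0.2],"spin":0},
    {"offset":[0,0,-0.3],"spin":0},
    {"offset":[0,0,-0.4],"spin":0},
    {"offset":[0,0,-0.45],"spin":0},
    {"offset":[0,0,-0.45],"spin":0},
    {"offset":[0,0,-0.45],"spin":0},
  ],
)

```text
time_s: 17.0
eef_pos: [498.3, -119.6, 62.4]
ee_rot: [0.0, 0.877, 0.48, 0.0]
force: [-0.1, -0.6, -1.4]
grip_width: 0.146
grip_force: 88.0
```

Call:
send_rows(
  targets=[
    {"offset":[0,0,-0.05],"spin":0},
    {"offset":[0,0,-0.1],"spin":0},
    {"offset":[0,0,-0.15],"spin":0},
    {"offset":[0,0,-0.15],"spin":0},
    {"offset":[0,0,-0.15],"spin":0},
  ],
)

```text
time_s: 17.42
eef_pos: [498.3, -119.5, 60.7]
ee_rot: [-0.0, 0.877, 0.48, 0.0]
force: [-0.6, 0.1, -1.7]
grip_width: 0.142
grip_force: 88.0
```

Call:
send_rows(
  targets=[
    {"offset":[0,0,-0.05],"spin":0},
    {"offset":[0,0,-0.1],"spin":0},
    {"offset":[0,0,-0.1],"spin":0},
    {"offset":[0,0,-0.1],"spin":0},
  ],
)

```text
time_s: 17.75
eef_pos: [498.3, -119.7, 60.0]
ee_rot: [0.0, 0.877, 0.48, 0.0]
force: [-1.6, -0.5, 3.4]
grip_width: 0.143
grip_force: 88.7
```

Call:
send_rows(
  targets=[
    {"offset":[0,0,-0.05],"spin":0},
    {"offset":[0,0,-0.05],"spin":0},
    {"offset":[0,0,-0.05],"spin":0},
  ],
)

```text
time_s: 18.0
eef_pos: [498.4, -119.9, 59.8]
ee_rot: [0.0, 0.877, 0.48, 0.0]
force: [-2.9, -2.6, 7.1]
grip_width: 0.147
grip_force: 89.3
```

Seated. Release, lift, and check.

Call:
send_rows(
  targets=[
    {"offset":[0,0,0],"spin":0},
    {"offset":[0,0,0],"spin":0},
    {"offset":[0,0,0],"spin":0},
    {"offset":[0,0,0],"spin":0},
  ],
  grip=0.45,
)

```text
time_s: 18.33
eef_pos: [498.2, -119.4, 59.1]
ee_rot: [-0.0, 0.877, 0.48, 0.0]
force: [0.1, 0.7, -0.4]
grip_width: 0.45
grip_force: 0.0
```

Call:
send_rows(
  targets=[
    {"offset":[0,0,1],"spin":0},
    {"offset":[0,0,3],"spin":0},
    {"offset":[0,0,6],"spin":0},
    {"offset":[0,0,10],"spin":0},
    {"offset":[0,0,14],"spin":0},
    {"offset":[-1,-2,18],"spin":0},
    {"offset":[-3,-4,21],"spin":0},
    {"offset":[-5,-7,24],"spin":0},
  ],
)

```text
time_s: 19.0
eef_pos: [451.3, -183.7, 296.9]
ee_rot: [0.001, 0.877, 0.481, 0.001]
force: [-0.4, -0.6, 0.8]
grip_width: 0.447
grip_force: 0.0
```

Call:
send_rows(
  targets=[
    {"offset":[0,0,0],"spin":0},
    {"offset":[0,0,0],"spin":0},
    {"offset":[0,0,0],"spin":0},
    {"offset":[0,0,0],"spin":0},
  ],
)

```text
time_s: 19.33
eef_pos: [452.0, -183.1, 292.6]
ee_rot: [-0.001, 0.877, 0.481, -0.0]
force: [0.1, -0.1, -1.1]
grip_width: 0.455
grip_force: 0.0
```

```bash
python3 - <<'E'
from h import *
np.set_printoptions(precision=1,suppress=True)
s=S();print(s['eef_pos'])
p,d=save('wrist','w8'); b,_=save('scene','s8')
for q,z in [('large_pan',28),('large_grip',68),('medium_pan',32),('medium_grip',72),('small_pan',36),('small_grip',76)]:
    for r in ctrl.place_of('wrist',q)[:2]: print(q,np.round(r['uv']),round(r['conf'],2),w('wrist',*r['uv'],z=z), 'depthpt',w('wrist',*r['uv'],depth=d[int(r['uv'][1]),int(r['uv'][0])]))
cv2.imwrite('pics/c8.png',np.hstack([cv2.resize(p,(400,300)),cv2.resize(b,(400,300))])[:,:,::-1])
E
```

```text
[ 452.  -183.1  292.6]
large_grip [153.  16.] 0.65 [444.2  21.   68. ] depthpt [445.3  17.7  76.6]
medium_grip [200.  84.] 0.76 [447.3 -63.7  72. ] depthpt [448.3 -64.9  80.2]
medium_grip [262.  22.] 0.64 [540.5 -49.1  72. ] depthpt [548.5 -37.1  10.9]
small_pan [260.  24.] 0.65 [543.1 -42.2  36. ] depthpt [546.3 -37.3  11.1]
small_grip [262. 104.] 0.78 [ 495.5 -121.8   76. ] depthpt [ 495.5 -121.7   83.5]
```

View pics/c8.png

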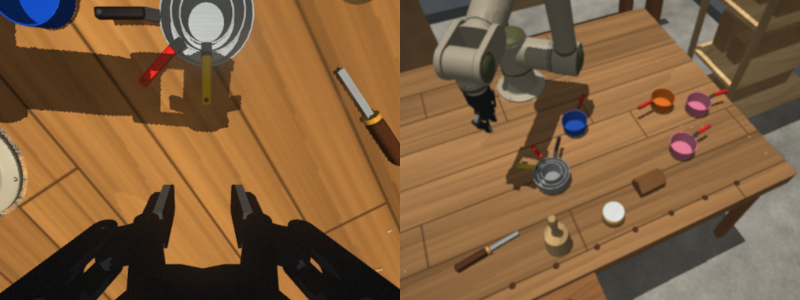

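The pans are nested and fanned. The bar tops sit at 76.6, 80.2 and 83.5 mm, which means all three are flat and seated, and nothing else has moved. Handing in.

```bash
python3 -c "
from rig import ctrl
print(ctrl.finish_job())"
```

```text
the job is handed in; nothing more can be done
None
```

The job is handed in: all three pans are nested flat, with the handles fanned about 45° apart the same way round, and the large pan and bystanders left in place.

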